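# Proof-pull a connector to the set mark and hold

### The job

Lay the connector with the two headed pull studs into the hand pull tester, one stud in each fork with the heads outside the forks, and let go of it. Then take the slide's crossbar handle and pull it out against the gauge's spring until the pointer on top of the gauge stands level with the set marker, without pulling well past it, and finish while still holding the handle with the pointer kept on the mark. Load the gauge only through the connector, and leave the other things on the bench where they are.

Things in the scene. Friction and masses are not known exactly. Their poses are not given: they have to be found in the camera images.
- connector: Test piece (all sizes in mm): mated white connector, body 54 long (its x) x 24 wide (y) x 24 high (+x half 21), low latch on top. At each end a steel stud, 6 diameter, 22 long, with a round head 18 diameter, 7 thick; heads' inner faces 49 from the middle, 112 over all. Stud axis 12 above the underside. Origin: centre of underside. Either way round fits. 60 to 130 g, lies flat on the bench.
- tester: Hand pull tester, fixed (sizes in mm): aluminium base 425 x 100, top 25 high. x = pull axis, from the handle (-x, nearest the robot) to the gauge (+x); z up. Origin on the bench below the middle of the specimen place. Pull axis 75 high; a laid-in connector lies along x, underside 63 high. Between the forks nothing is higher than 37. Grey gauge housing, 64 wide, top 102, begins at x = 75, 115 long.
- gauge_slot (a point): Middle of the gauge's fork on the pull axis, tester x = 39 mm at rest. Steel plate 6 thick along the pull, 42 wide; slot open upward, 10 wide, floor 3 below this point, straight to 11 above it, flared to about 30 wide at 24 above. Its spindle draws out of the gauge to tester -x (up to 60) against a spring: 1 N to start, then 0.25 N per mm.
- slide_slot (a point): The same for the hand slide's like fork, tester x = -39 mm at rest. The forks' inner faces are then 72 apart, outer faces 84: a centred connector has 9 free between body and each fork, 7 between each head and fork. This slack (14 in all) is taken up before the gauge moves.
- spindle: The gauge spindle with its fork and the pointer; at rest its frame is the tester's frame, and it shifts to tester -x as it is drawn out.
- slide: The hand slide with fork and handle on its rail; at rest its frame is the tester's frame. It can be pulled 72 mm to tester -x; a light return spring of its own (1.5 N to start, 0.03 N per mm, about 0.5 N friction) brings it home when let go.
- handle (a point): Middle of the handle: a level black round bar, 18 mm diameter, 90 long across the pull axis (tester y), on a 14 post. It is 95 above the bench; below it the carriage top is at 55. At rest it is 115 on the tester's -x side; 50 of free room towards the fork. Can be pinched from above across the bar.
- pointer (a point): End of the pointer blade on top of the gauge, 108 mm above the bench: dark steel strip 5 wide (along the pull) x 26 long (across), on the white scale plate with 5 mm graduations. It moves to tester -x with the spindle.
- mark (a point): Tip of the set marker: brass tab with a 5 wide tongue, clamped on the edge of the scale at tester -y, 22 to 45 mm on the -x side of the resting pointer. Its axes are the tester's. The pointer is on the mark when both have the same position along the tester's x.
- plain_connector: Bystander: the same connector without studs, 54 x 24 x 24 mm, lies on the bench. Origin: centre of the underside.
- spool: Bystander: small copper spool, 60 mm diameter, 40 high, standing.
- weight: Bystander: steel test weight, 38 mm diameter, 67 high, standing beside the gauge.
- caliper: Bystander: calliper 235 mm long, 62 wide, lying flat.
- screwdriver: Bystander: screwdriver lying flat.
- solvent: Bystander: white bottle, 56 mm diameter, 130 high.
Mind the look-alikes: they are no part of the job. What is shaped like the connector but red is not meant.

How it is judged:
By the outcome, as a careful person would: the job done as asked, in the order asked, and still so for the second after the job is handed in, while the arm keeps its last pose, push and grip.
It also fails if it takes over 59 s, if anything falls off the work surface, if the arm or the gripper's body presses on something with over 40 N, if the wrist force passes 120 N, or if a joint passes its speed limit or range.

### The arm

A 6-joint arm with a two-finger parallel gripper is mounted at the origin on the work surface. World frame = base frame: x ahead of the robot, y to its left, z up, the work surface at z = 0. Lengths are in m, angles in rad, forces in N, time in s.
With the tool pointing down it reaches from about 0.35 to 0.85 m from the base axis. Payload 8.1 kg.
Tool frame: the origin (TCP) lies at the very end of the fingers, on their centre line; the grasp point (between the pads) lies 19 mm behind it; z points along the fingers, y is the line along which they close (so a half turn about z gives the same grasp; the last joint's range is limited). The gripper opens to 93 mm and grips with 3 to 60 N. Pads are 15 mm wide; open, the fingers measure 128 mm over their backs; the gripper's body (75 mm by 188 mm) begins 65 mm behind the grasp point.
Start: joints at [1.152, 0.13, 1.488, -0, 1.523, -0.085], TCP at [0.197, 0.567, 0.219] pointing down, gripper open.
Joint ranges: [-2.96, 2.96], [-0.89, 2.26], [0.02, 2.5], [-1.34, 4.48], [0, 2.73], [-2.66, 2.66]. Speed limits (rad/s): [2.39, 2.39, 2.79, 3.14, 3.14, 3.14].

### API

Orientations are given as a unit quaternion [x, y, z, w].
In Python, from rig import manip gives the robot as it stands. The module is installed in compiled form; this text tells all that it offers.
- The arm moves only by the tool step_arm, never from a script. Its argument "motion" is a list of rows, each a list of 6 numbers: the shift along the tool's x, y, z as a fraction of full scale, then the turn, a rotation vector about the tool's x, y, z as a fraction of full scale. A call has 1 to 12 rows; each row is the pose to reach, as a shift and turn from the pose commanded when the call began, along the tool's axes at that moment; what a row does not reach only later rows make up. Full scale, the value 1, is 0.25 m for a shift and 60 degrees for a turn. A row lasts 1/12 s, in which the tool goes at most 41.7 mm and 7.16 degrees, less where a joint would pass 70% of its speed; a pose out of reach is approached as far as the arm can. A call with a number of a shift or a turn outside -1 to 1 is refused whole. A call with a gripper value outside its range is refused whole. "hand" is the opening, from 0 (shut) to 1 (fully open), set as the call begins (left out, the last holds). The fingers move at their own pace and stop on an object; the grip force is fixed at half the most. Time passes only in rows, so rows that repeat a pose let the fingers close. It gives the time, the measured TCP pose, the force, the opening and the grip force at its end, in the units of the state.
- manip.get_obs(): the state, without advancing time (a new reading comes with each control period).
- manip.capture(name): name is "side" or "top"; returns the picture (480x640x3 uint8, red, green, blue); there is no depth.
- manip.camera_info(name): a dict with "fx", "fy", "cx", "cy" (pixels), "position" and "rotation" of the camera in the world. Camera axes: x right, y up, looking along -z (the intrinsics and any distortion apply to the point x, -y, -z); pixel columns grow to the right and rows downward; lengths in m; the calibration is good to about 2 mm. A picture is of the moment at which its call begins. camera_info takes no time and is no camera call.
- manip.sign_off(): hands the job in; it is judged then, once.
Trained networks look in the newest picture that a camera, given by its name, has taken for a name from the list of things; names that differ only in an ending like _2 or _b are one class to them, and where a whole thing is asked for, a point or a joint stands for the part that bears it (a point fixed in the world has none). Each returns a list of dicts, best first, with "conf" (0 to 1); they miss things now and then, are a little off and sometimes report something else, mostly with a low value. They report only what shows in the picture. A call takes as long as a camera call. They do not tell look-alikes from the thing itself.
- manip.search_frame(label, camera): "location" ([x, y, z] in m, in world coordinates, good to about 4 mm: the middle of the surface that is visible of it).
The state is a dict: "time_s": time; "joint_pos": joint angles; "dq": joint speeds; "joint_efforts": joint torques, N m; "tool_pos": TCP position; "eef_rot": TCP orientation; "ft_force": force on the tool from outside, world axes, zero at the start; "wrist_torque": the same for the moment, N m; "width": opening from 0.0 (shut) to 1.0 (fully open); "grip_force": force on a finger pad.
Only numpy, scipy, OpenCV 4.12 (cv2) and the standard library are available. Lean on these libraries where they do the work, as an engineer would, in place of code of your own. Each camera call takes 0.05 s, during which the arm holds its last target. There are 200 camera calls.

## Working session

There is one attempt and no reset: what is moved stays moved. The work goes in short steps, Python scripts to look and compute and a tool call to move; the robot and the scene stay as the last step left them, time stands still between calls to the robot, and variables do not carry over. Pictures are saved under pics/ and viewed, at most 10 in all, crops included, and the job is handed in when it is done.

Besides the shell and the picture viewer there is one more tool, called by a JSON object that holds its "method" and its "body". step_arm: Moves the arm, as the interface text tells. Shift numbers are shares of 0.25 m and turn numbers shares of 60 degrees, none past 1 either way. Its arguments: {"type":"object","properties":{"motion":{"type":"array"},"hand":{"type":"number"}},"required":["motion"]}

```bash
mkdir -p pics; cat > h.py <<'E'
import numpy as np,cv2
from rig import manip
from scipy.spatial.transform import Rotation as R
def cam(n):
    c=manip.camera_info(n); r=np.array(c['rotation'])
    if r.shape!=(3,3): r=R.from_quat(r).as_matrix()
    return c,r,np.array(c['position'])
def pix2w(n,u,v,z):
    c,r,p=cam(n)
    d=r@np.array([(u-c['cx'])/c['fx'],-(v-c['cy'])/c['fy'],-1])
    return p+d*(z-p[2])/d[2]
def w2pix(n,X):
    c,r,p=cam(n); q=r.T@(np.array(X)-p)
    return np.array([c['cx']+c['fx']*q[0]/-q[2],c['cy']-c['fy']*q[1]/-q[2]])
def snap(n,f):
    im=manip.capture(n); cv2.imwrite(f'pics/{f}.png',cv2.cvtColor(im,cv2.COLOR_RGB2BGR)); return im
E
python3 - <<'E'
from h import *
np.set_printoptions(precision=4,suppress=True)
for n in('top','side'):
    snap(n,n+'0'); print(n,manip.camera_info(n))
for n in('top','side'):
    for l in('connector','tester','gauge_slot','slide_slot','handle','pointer','mark','plain_connector'):
        print(n,l,[(np.round(d['location'],4).tolist(),round(d['conf'],2),w2pix(n,d['location']).round().tolist()) for d in manip.search_frame(l,n)[:4]])
o=manip.get_obs();print(o)
E
```

```text
top {'fx': 575.0617837024305, 'fy': 575.0617837024305, 'cx': 322.6990983480422, 'cy': 239.85937954454715, 'position': array([ 0.4154, -0.0051,  1.45  ]), 'rotation': array([-0.0548,  0.053 ,  0.7119, -0.6981])}
side {'fx': 614.3201245194508, 'fy': 614.3201245194508, 'cx': 333.0131476897727, 'cy': 245.38287110438557, 'position': array([0.6117, 1.0898, 0.9971]), 'rotation': array([-0.0098,  0.4351,  0.9003, -0.0055])}
top connector [([0.5858, -0.145, 0.0218], 0.86, [380.0, 258.0]), ([0.6096, -0.2662, 0.0214], 0.84, [428.0, 248.0]), ([0.7392, -0.4167, 0.0186], 0.68, [484.0, 196.0]), ([0.7431, -0.1441, 0.0213], 0.67, [377.0, 197.0])]
top tester [([0.645, 0.0231, 0.025], 0.63, [312.0, 236.0])]
top gauge_slot [([0.7037, 0.0178, 0.0761], 0.48, [313.0, 209.0])]
top slide_slot []
top handle [([0.5691, 0.0245, 0.058], 0.94, [312.0, 265.0])]
top pointer [([0.704, 0.0188, 0.072], 0.71, [313.0, 209.0])]
top mark [([0.4574, -0.2738, 0.0401], 0.32, [435.0, 309.0]), ([0.7357, -0.2655, 0.0906], 0.29, [430.0, 192.0])]
top plain_connector [([0.4762, 0.2447, 0.0261], 0.73, [223.0, 305.0])]
side connecto
[... 653 characters left out ...]
82.0, 250.0])]
side pointer [([0.7013, 0.0279, 0.072], 0.6, [308.0, 274.0]), ([0.7399, -0.2556, 0.0674], 0.5, [299.0, 205.0])]
side mark []
side plain_connector [([0.474, 0.253, 0.017], 0.65, [414.0, 366.0])]
{'time_s': 0.9, 'joint_pos': array([ 1.1516,  0.1304,  1.4882, -0.    ,  1.523 , -0.0854]), 'dq': array([-0.001 ,  0.0001, -0.0004,  0.0012,  0.0016,  0.0002]), 'joint_efforts': array([  0.0018, -55.9754, -49.2059,   0.0767,   0.0226,  -0.0001]), 'tool_pos': array([0.1966, 0.5669, 0.2187]), 'eef_rot': array([0.1661, 0.9861, 0.    , 0.    ]), 'ft_force': array([-0.0504,  0.3251,  0.3375]), 'wrist_torque': array([-0.0008,  0.0155, -0.0113]), 'grip_force': 0.0, 'width': 0.9991220116904882}
```

View pics/top0.png

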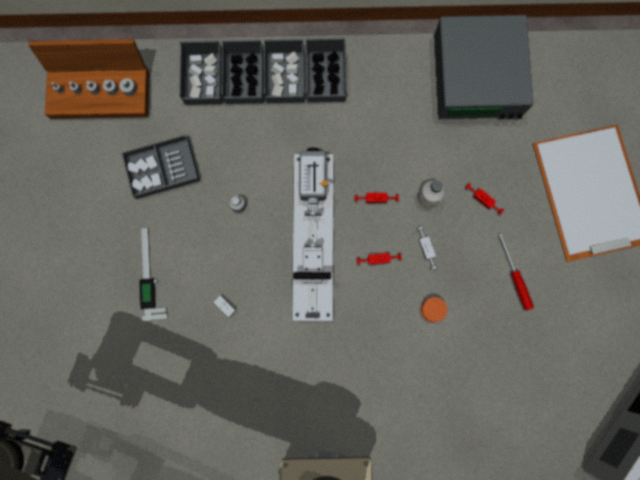

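View pics/side0.png

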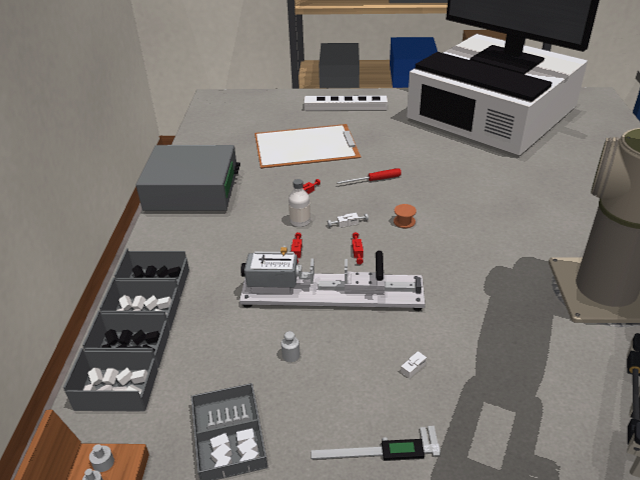

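The top picture shows the tester at cols 293–334, rows 150–320, with its handle at (312,275). Things that could be taken for the connector: white with studs at (428,248), red at (380,258), red at (377,197), red at (484,196), and plain white at (223,305). By the description it's the white one with studs at (428,248). I'll check that in a close crop.

```bash
python3 - <<'E'
from h import *
np.set_printoptions(precision=4,suppress=True)
a=cv2.imread('pics/top0.png');b=cv2.imread('pics/side0.png')
A=cv2.resize(a[145:325,285:445],None,fx=3.3,fy=3.3,interpolation=cv2.INTER_CUBIC)
cv2.imwrite('pics/topc.png',A)
cv2.imwrite('pics/sidec.png',cv2.resize(b[205:315,232:432],None,fx=4,fy=4,interpolation=cv2.INTER_CUBIC))
# white connector mask in both
g=a.min(2).astype(int)
sub=g[222:275,412:444]; m=(sub>135).astype(np.uint8)
ys,xs=np.nonzero(m); xs=xs+412; ys=ys+222
print(len(xs)); 
P=np.array([pix2w('top',u,v,.02)[:2] for u,v in zip(xs,ys)])
c=P.mean(0);w,V=np.linalg.eigh(np.cov(P.T));print('conn',c,V[:,1],np.degrees(np.arctan2(V[1,1],V[0,1])),np.sqrt(w*12))
d=(P-c)@V[:,1]; print(d.min(),d.max(), 'mid',c+V[:,1]*(d.min()+d.max())/2)
# tester base edge outline
h=cv2.inRange(a,(150,150,150),(255,255,255))[140:330,285:345]
ys,xs=np.nonzero(h); P=np.array([pix2w('top',u+285,v+140,.025)[:2] for u,v in zip(xs,ys)],np.float32)
print('tester',cv2.minAreaRect(P))
# side
s=b.min(2).astype(int)[205:232,325:372]; print(s.max())
E
```

```text
202
conn [ 0.6118 -0.2662] [-0.95   -0.3121] -161.81371434105853 [0.0232 0.0585]
-0.05173196588288929 0.052237236490157685 mid [ 0.6116 -0.2663]Traceback (most recent call last):
  File "<stdin>", line 17, in <module>
  File "h.py", line 9, in pix2w
    c,r,p=cam(n)
          ~~~^^^
  File "h.py", line 5, in cam
    c=manip.camera_info(n); r=np.array(c['rotation'])
ValueError: time passes only in moves, steps and waits
```

View pics/topc.png

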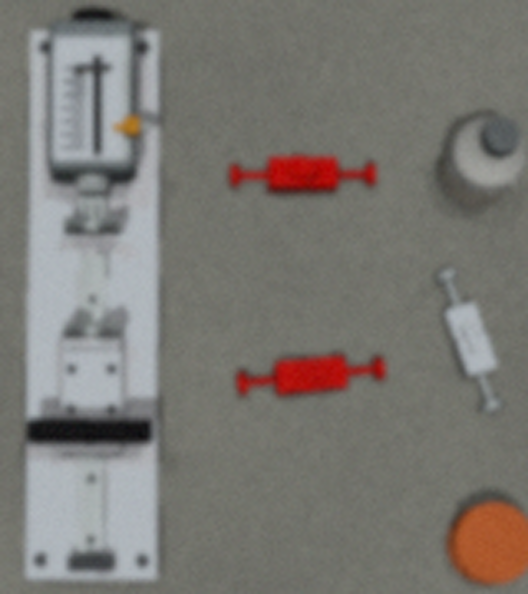

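View pics/sidec.png

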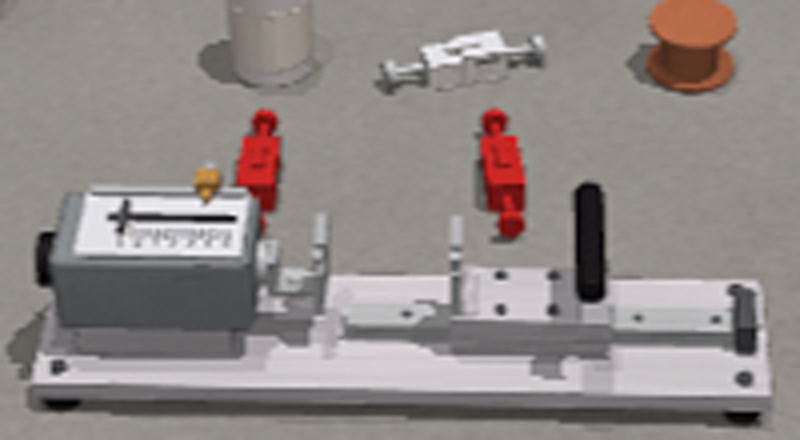

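The crops confirm it. The white connector with studs is at top (428,248) and lies about 18° off world x. In the top picture the pointer is at about (314,165), the brass tip at about (320,183), and the tester's base corners are readable. Next I'll work out the tester pose from those points.

```bash
sed -i 's/^def cam(n):/import functools\n@functools.lru_cache(None)\ndef cam(n):/' h.py; python3 - <<'E'
from h import *
np.set_printoptions(precision=4,suppress=True)
def T(pts,z,n='top'):
    for x,y in pts:
        p=(285+x/3.3-.35,145+y/3.3-.35) if n=='top' else (232+x/4-.4,205+y/4-.4)
        print(n,(x,y),z,pix2w(n,*p,z)[:2])
T([(44,47),(141,47),(40,560),(142,560)],.025)
T([(27,431),(150,431)],.104)      # handle ends
T([(97,67),(112,126)],.108)       # pointer, mark
T([(95,225),(95,318)],.095)       # forks
T([(448,275),(489,404)],.018)     # connector heads
T([(590,190),(590,292)],.095,'side')
T([(122,217),(207,198)],.108,'side')
T([(58,367),(744,380),(735,289)],.025,'side')
T([(388,76),(538,50)],.015,'side')
E
```

```text
top (44, 47) 0.025 [0.8459 0.0557]
top (141, 47) 0.025 [ 0.8443 -0.0196]
top (40, 560) 0.025 [0.4507 0.0638]
top (142, 560) 0.025 [ 0.4492 -0.0122]
top (27, 431) 0.104 [0.5399 0.0681]
top (150, 431) 0.104 [ 0.5382 -0.0194]
top (97, 67) 0.108 [0.8049 0.0137]
top (112, 126) 0.108 [0.7604 0.0036]
top (95, 225) 0.095 [0.69   0.0174]
top (95, 318) 0.095 [0.6216 0.0185]
top (448, 275) 0.018 [ 0.6612 -0.2508]
top (489, 404) 0.018 [ 0.5614 -0.2774]
side (590, 190) 0.095 [ 0.5363 -0.023 ]
side (590, 292) 0.095 [0.54   0.0666]
side (122, 217) 0.108 [0.804 0.018]
side (207, 198) 0.108 [0.757  0.0008]
side (58, 367) 0.025 [0.8442 0.0539]
side (744, 380) 0.025 [0.4495 0.0628]
side (735, 289) 0.025 [ 0.4479 -0.0158]
side (388, 76) 0.015 [ 0.6607 -0.2433]
side (538, 50) 0.015 [ 0.559  -0.2733]
```

{"method": "step_arm", "body": {"motion": [[-0.9,-0.9,0,0,0,0],[-0.9,-0.9,0,0,0,0],[-0.9,-0.9,0,0,0,0],[-0.9,-0.9,0,0,0,0],[-0.9,-0.9,0,0,0,0],[-0.9,-0.9,0,0,0,0],[-0.9,-0.9,0,0,0,0],[-0.9,-0.9,0,0,0,0],[-0.9,-0.9,0,0,0,0]], "hand": 0.5}}

```text
time_s: 1.65
tool_pos: [0.3374, 0.2768, 0.219]
eef_rot: [0.168, 0.986, -0.0, 0.001]
ft_force: [-0.1, -0.2, -0.2]
width: 0.499
grip_force: 0.0
```

{"method": "step_arm", "body": {"motion": [[-0.9,-0.9,0,0,0,0],[-0.9,-0.9,0,0,0,0],[-0.9,-0.9,0,0,0,0],[-0.9,-0.9,0,0,0,0],[-0.9,-0.9,0,0,0,0],[-0.9,-0.9,0,0,0,0],[-0.9,-0.9,0,0,0,0],[-0.9,-0.9,0,0,0,0],[-0.9,-0.9,0,0,0,0]]}}

```text
time_s: 2.4
tool_pos: [0.4759, -0.0096, 0.2186]
eef_rot: [0.168, 0.986, -0.001, 0.0]
ft_force: [-0.0, 0.3, 0.1]
width: 0.498
grip_force: 0.0
```

{"method": "step_arm", "body": {"motion": [[-0.85,-0.8,0.35,0,0,-0.585],[-0.85,-0.8,0.35,0,0,-0.585],[-0.85,-0.8,0.35,0,0,-0.585],[-0.85,-0.8,0.35,0,0,-0.585],[-0.85,-0.8,0.35,0,0,-0.585],[-0.85,-0.8,0.35,0,0,-0.585],[-0.85,-0.8,0.35,0,0,-0.585],[-0.85,-0.8,0.35,0,0,-0.585],[-0.85,-0.8,0.35,0,0,-0.585],[-0.85,-0.8,0.35,0,0,-0.585]]}}

```text
time_s: 3.23
tool_pos: [0.6095, -0.2635, 0.1301]
eef_rot: [-0.139, 0.99, 0.001, -0.001]
ft_force: [-0.2, 0.9, 0.4]
width: 0.502
grip_force: 0.0
```

{"method": "step_arm", "body": {"motion": [[0,0,0.15,0,0,0],[0,0,0.3,0,0,0],[0,0,0.4,0,0,0],[0,0,0.45,0,0,0],[0,0,0.49,0,0,0],[0,0,0.49,0,0,0],[0,0,0.49,0,0,0],[0,0,0.49,0,0,0]]}}

```text
time_s: 3.9
tool_pos: [0.6113, -0.2648, 0.0113]
eef_rot: [-0.139, 0.99, -0.001, 0.002]
ft_force: [0.2, 0.1, 0.7]
width: 0.496
grip_force: 0.0
```

{"method": "step_arm", "body": {"motion": [[0,0,0,0,0,0],[0,0,0,0,0,0],[0,0,0,0,0,0],[0,0,0,0,0,0],[0,0,0,0,0,0],[0,0,0,0,0,0],[0,0,0,0,0,0],[0,0,0,0,0,0]], "hand": 0}}

```text
time_s: 4.57
tool_pos: [0.6099, -0.2646, 0.0093]
eef_rot: [-0.139, 0.99, -0.0, 0.0]
ft_force: [-0.7, -0.9, 5.8]
width: 0.254
grip_force: 30.0
```

{"method": "step_arm", "body": {"motion": [[0,0,-0.1,0,0,0],[0,0,-0.25,0,0,0],[0,0,-0.4,0,0,0],[0,0,-0.55,0,0,0],[0,0,-0.7,0,0,0],[0,0,-0.7,0,0,0],[0,0,-0.7,0,0,0],[0,0,-0.7,0,0,0]]}}

```text
time_s: 5.23
tool_pos: [0.6092, -0.2641, 0.1828]
eef_rot: [-0.139, 0.99, 0.0, -0.0]
ft_force: [0.6, -0.2, -1.7]
width: 0.257
grip_force: 30.0
```

```bash
python3 - <<'E'
from h import *
snap('top','t1');snap('side','s1')
o=manip.get_obs();p=o['tool_pos'];print(p,o['eef_rot'],o['width'],o['grip_force'])
for n in('top','side'):
    print(n,w2pix(n,p),[(np.round(d['location'],4).tolist(),round(d['conf'],2)) for d in manip.search_frame('connector',n)])
u,v=w2pix('side',p).astype(int)
b=cv2.imread('pics/s1.png')
cv2.imwrite('pics/s1c.png',cv2.resize(b[max(0,v-60):v+60,u-80:u+80],None,fx=5,fy=5,interpolation=cv2.INTER_CUBIC));print(u-80,max(0,v-60))
E
```

```text
[ 0.60826603 -0.26361313  0.18084844] [-0.13895916  0.99029584  0.00124335 -0.00171808] 0.2534777776414445 29.999831914901733
top [439.15541562 238.63510676] [([0.7472, -0.142, 0.0217], 0.84), ([0.5826, -0.1477, 0.0201], 0.58), ([0.5664, -0.2765, 0.1863], 0.46), ([0.7598, -0.0105, 0.1154], 0.41)]
side [348.19615476 166.52321558] [([0.735, -0.1397, 0.0203], 0.76), ([0.7227, -0.4211, 0.0184], 0.7), ([0.6169, -0.2544, 0.1882], 0.69), ([0.5831, -0.126, 0.0202], 0.5)]
268 106
```

View pics/s1c.png

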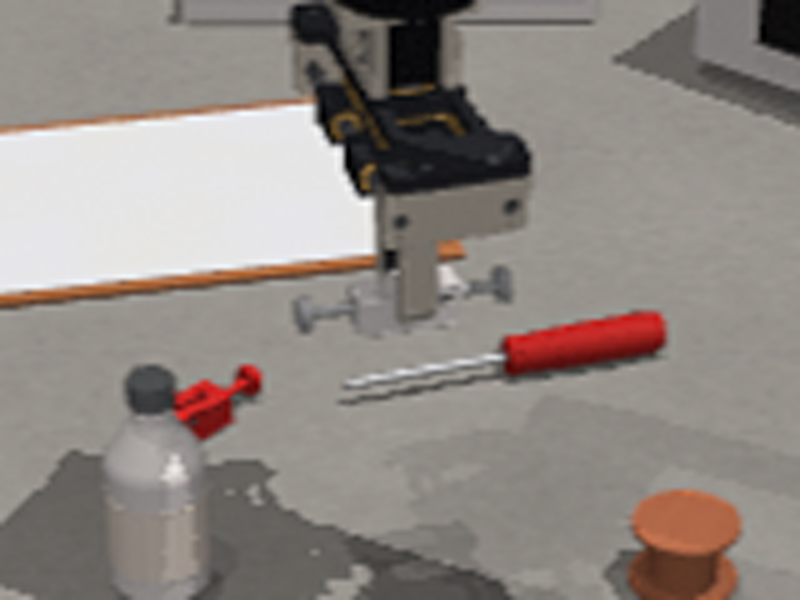

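The connector is gripped, with its heads at about (328,168) and (368,162) in the side picture. Next I'll get its offset and angle in the hand and work out the carry.

```bash
cat >> h.py <<'E'
YAW=np.radians(-1.15); O=np.array([.6545,.0205])
ex=np.array([np.cos(YAW),np.sin(YAW)]); ey=np.array([-ex[1],ex[0]])
def shares(p,q,P,yawy=None):
    "shares from TCP pose p,q to world P with tool y pointing at angle yawy (rad), tool down"
    A=R.from_quat(q); d=A.inv().apply(np.array(P)-p)/.25
    t=np.zeros(3)
    if yawy is not None:
        y=np.array([np.cos(yawy),np.sin(yawy),0]); z=np.array([0,0,-1.]); B=R.from_matrix(np.c_[np.cross(y,z),y,z])
        t=np.degrees((A.inv()*B).as_rotvec())/60
    return np.round(np.r_[d,t],3)
E
python3 - <<'E'
from h import *
o=manip.get_obs();p,q=o['tool_pos'],o['eef_rot']; M=R.from_quat(q).as_matrix()
h=[pix2w('side',268+x/5-.4,106+y/5-.4,p[2]+.0035) for x,y in((303,314),(502,284))]
print(h,'mid-tcp in tool',M.T@((h[0]+h[1])/2-p),'len',np.linalg.norm(h[0]-h[1]),'ang',np.degrees(np.arctan2(*(h[0]-h[1])[[1,0]])),'tool y',np.degrees(np.arctan2(M[1,1],M[0,1])))
print(shares(p,q,[*O,.19],YAW+np.pi/2))
E
```

```text
[array([ 0.65886669, -0.24855554,  0.18451551]), array([ 0.55750898, -0.27769032,  0.18451551])] mid-tcp in tool [ 4.20152731e-05  5.83532894e-04 -3.49825874e-03] len 0.10546194258038831 ang 16.037043223123817 tool y 105.97566942414518
[-0.49   1.042 -0.034  0.002 -0.003  0.285]
```

{"method": "step_arm", "body": {"motion": [[-0.49,1,0,0,0,0.285],[-0.49,1,0,0,0,0.285],[-0.49,1,0,0,0,0.285],[-0.49,1,0,0,0,0.285],[-0.49,1,0,0,0,0.285],[-0.49,1,0,0,0,0.285],[-0.49,1,0,0,0,0.285],[-0.49,1,0,0,0,0.285],[-0.49,1,0,0,0,0.285],[-0.49,1,0,0,0,0.285]]}}

```text
time_s: 6.27
tool_pos: [0.6579, 0.0095, 0.1825]
eef_rot: [0.01, 1.0, -0.0, -0.001]
ft_force: [0.5, -0.6, -0.9]
width: 0.257
grip_force: 30.0
```

```bash
python3 - <<'E'
from h import *
o=manip.get_obs();p,q=o['tool_pos'],o['eef_rot'];print(p,q)
print(shares(p,q,[*O,.112],YAW+np.pi/2))
E
```

```text
[0.65794111 0.00949154 0.18246354] [ 9.57020534e-03  9.99953759e-01 -2.13603534e-04 -9.19723193e-04]
[ 0.014  0.044  0.282 -0.    -0.002  0.001]
```

{"method": "step_arm", "body": {"motion": [[0.014,0.044,0.1,0,0,0],[0.014,0.044,0.2,0,0,0],[0.014,0.044,0.28,0,0,0],[0.014,0.044,0.28,0,0,0],[0.014,0.044,0.28,0,0,0],[0.014,0.044,0.28,0,0,0]]}}

```text
time_s: 6.77
tool_pos: [0.6558, 0.0196, 0.1149]
eef_rot: [0.011, 1.0, -0.0, 0.001]
ft_force: [1.0, 0.2, -0.3]
width: 0.257
grip_force: 30.0
```

```bash
python3 - <<'E'
from h import *
snap('top','t2');snap('side','s2')
o=manip.get_obs();p=o['tool_pos'];print(p,o['eef_rot'])
a=cv2.imread('pics/t2.png');b=cv2.imread('pics/s2.png')
S=cv2.resize(b[235:300,260:400],None,fx=5.7,fy=5.7,interpolation=cv2.INTER_CUBIC)
cv2.imwrite('pics/s2c.png',S)
# predicted pixels of fork slots (tester frame) and heads in crop coords
def f(x,y,z): return ((w2pix('side',[*(O+ex*x+ey*y),z])-[260,235]+.4)*5.7).round()
for n,x in(('g',.039),('s',-.039)): print(n,f(x,.021,.099),f(x,-.021,.099),f(x,0,.072))
for x in(.0525,-.0525): print('head',f(x,0,p[2]+.0035))
E
```

```text
[0.65662701 0.02007049 0.11600127] [ 1.02801872e-02  9.99945749e-01 -7.74878340e-05  1.67628003e-03]
g [288. 193.] [295. 125.] [294. 210.]
s [486. 196.] [488. 128.] [487. 213.]
head [256. 119.]
head [521. 122.]
```

View pics/s2c.png

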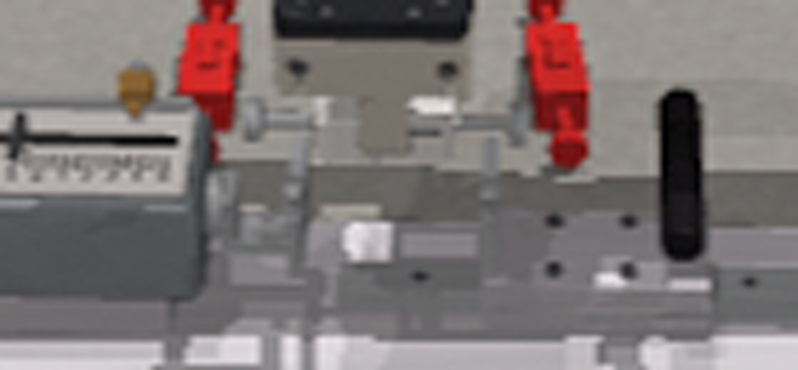

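The heads straddle the forks in the side crop: heads at (253,118) and (518,120), forks at x≈298 and 489. The connector is about 3 mm too far toward the gauge. I'll correct that and lower it.

{"method": "step_arm", "body": {"motion": [[0.011,0,0,0,0,0],[0.011,0,0.03,0,0,0],[0.011,0,0.06,0,0,0],[0.011,0,0.09,0,0,0],[0.011,0,0.11,0,0,0],[0.011,0,0.11,0,0,0],[0.011,0,0.11,0,0,0],[0.011,0,0.11,0,0,0]]}}

```text
time_s: 7.53
tool_pos: [0.6525, 0.0209, 0.0861]
eef_rot: [0.01, 1.0, -0.0, -0.0]
ft_force: [-0.5, -1.1, -0.6]
width: 0.255
grip_force: 30.0
```

{"method": "step_arm", "body": {"motion": [[0,0,0.01,0,0,0],[0,0,0.02,0,0,0],[0,0,0.02,0,0,0],[0,0,0.02,0,0,0]]}}

```text
time_s: 7.87
tool_pos: [0.6523, 0.0209, 0.081]
eef_rot: [0.01, 1.0, 0.0, -0.0]
ft_force: [0.1, 0.2, -0.7]
width: 0.258
grip_force: 30.0
```

{"method": "step_arm", "body": {"motion": [[0.004,0,0.01,0,0,0],[0.004,0,0.02,0,0,0],[0.004,0,0.03,0,0,0],[0.004,0,0.03,0,0,0],[0.004,0,0.03,0,0,0]]}}

```text
time_s: 8.28
tool_pos: [0.6512, 0.0209, 0.0732]
eef_rot: [0.01, 1.0, 0.0, -0.0]
ft_force: [-0.2, 0.5, -0.4]
width: 0.252
grip_force: 30.0
```

{"method": "step_arm", "body": {"motion": [[-0.004,0,0.004,0,0,0],[-0.004,0,0.004,0,0,0],[-0.004,0,0.004,0,0,0]]}}

```text
time_s: 8.53
tool_pos: [0.6526, 0.0209, 0.0727]
eef_rot: [0.01, 1.0, -0.0, 0.0]
ft_force: [0.9, -0.2, -0.7]
width: 0.256
grip_force: 30.0
```

{"method": "step_arm", "body": {"motion": [[0,0,0,0,0,0],[0,0,0,0,0,0],[0,0,0,0,0,0],[0,0,0,0,0,0],[0,0,0,0,0,0]], "hand": 0.5}}

```text
time_s: 8.95
tool_pos: [0.6525, 0.0209, 0.0727]
eef_rot: [0.01, 1.0, -0.0, 0.0]
ft_force: [-0.1, -0.4, 0.4]
width: 0.493
grip_force: 0.0
```

{"method": "step_arm", "body": {"motion": [[0,0,-0.05,0,0,0],[0,0,-0.15,0,0,0],[0,0,-0.3,0,0,0],[0,0,-0.4,0,0,0],[0,0,-0.4,0,0,0],[0,0,-0.4,0,0,0]]}}

```text
time_s: 9.45
tool_pos: [0.6544, 0.0208, 0.1766]
eef_rot: [0.01, 1.0, -0.0, 0.003]
ft_force: [0.3, 0.1, 0.0]
width: 0.498
grip_force: 0.0
```

```bash
python3 - <<'E'
from h import *
snap('side','s3')
o=manip.get_obs();p,q=o['tool_pos'],o['eef_rot'];print(p,q,o['joint_pos'])
b=cv2.imread('pics/s3.png')
cv2.imwrite('pics/s3c.png',cv2.resize(b[235:300,260:400],None,fx=5.7,fy=5.7,interpolation=cv2.INTER_CUBIC))
print(shares(p,q,[.539,.0228,.17],YAW))
E
```

```text
[0.65300781 0.02086438 0.17404051] [ 9.82263029e-03  9.99951209e-01 -4.89909255e-05  1.04586167e-03] [-4.64942276e-02  2.93522753e-01  1.38348003e+00 -2.13517556e-05
  1.46249596e+00 -1.59764268e+00]
[ 4.56e-01 -1.00e-03  1.50e-02  2.00e-03  2.00e-03  1.50e+00]
```

View pics/s3c.png

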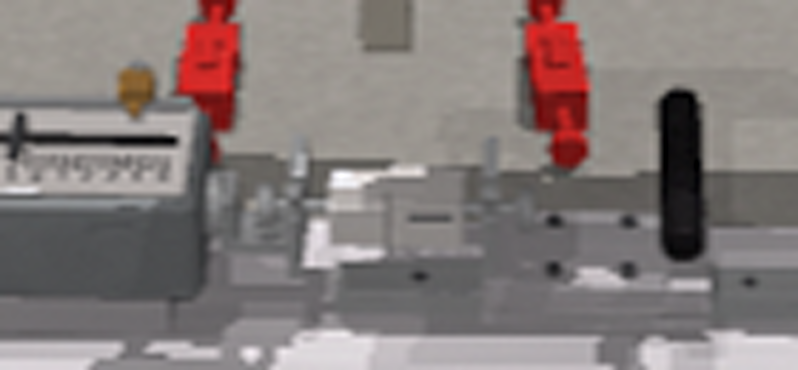

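The connector lies in both forks with its heads outside them, at (262,215) and (523,210). On to the handle.

{"method": "step_arm", "body": {"motion": [[0.456,0,-0.04,0,0,1],[0.456,0,-0.04,0,0,1],[0.456,0,-0.04,0,0,1],[0.456,0,-0.04,0,0,1],[0.456,0,-0.04,0,0,1],[0.456,0,-0.04,0,0,1],[0.456,0,-0.04,0,0,1],[0.456,0,-0.04,0,0,1],[0.456,0,-0.04,0,0,1]]}}

```text
time_s: 10.25
tool_pos: [0.5372, 0.0232, 0.1808]
eef_rot: [0.512, 0.859, -0.001, -0.001]
ft_force: [-0.3, 0.2, 0.6]
width: 0.501
grip_force: 0.0
```

{"method": "step_arm", "body": {"motion": [[0,0,0,0,0,0.5],[0,0,0,0,0,0.5],[0,0,0,0,0,0.5],[0,0,0,0,0,0.5],[0,0,0,0,0,0.5],[0,0,0,0,0,0.5],[0,0,0,0,0,0.5]]}}

```text
time_s: 10.83
tool_pos: [0.5379, 0.0232, 0.1817]
eef_rot: [0.713, 0.702, -0.001, -0.001]
ft_force: [0.3, 0.3, 0.4]
width: 0.501
grip_force: 0.0
```

```bash
python3 - <<'E'
from h import *
o=manip.get_obs();p,q=o['tool_pos'],o['eef_rot'];print(p,q)
print(shares(p,q,[.539,.0228,.078],YAW))
E
```

```text
[0.53789141 0.02315375 0.1817014 ] [ 7.12668147e-01  7.01500819e-01 -5.71118090e-04 -6.21455081e-04]
[-0.001  0.005  0.415 -0.002 -0.     0.004]
```

{"method": "step_arm", "body": {"motion": [[0,0.004,0.1,0,0,0],[0,0.004,0.2,0,0,0],[0,0.004,0.3,0,0,0],[0,0.004,0.38,0,0,0],[0,0.004,0.41,0,0,0],[0,0.004,0.41,0,0,0],[0,0.004,0.41,0,0,0]]}}

```text
time_s: 11.42
tool_pos: [0.5395, 0.0231, 0.0805]
eef_rot: [0.714, 0.701, -0.0, -0.0]
ft_force: [1.1, -0.3, 0.9]
width: 0.502
grip_force: 0.0
```

{"method": "step_arm", "body": {"motion": [[0,0,0,0,0,0],[0,0,0,0,0,0],[0,0,0,0,0,0],[0,0,0,0,0,0],[0,0,0,0,0,0],[0,0,0,0,0,0],[0,0,0,0,0,0],[0,0,0,0,0,0]], "hand": 0}}

```text
time_s: 12.08
tool_pos: [0.54, 0.0231, 0.0808]
eef_rot: [0.714, 0.7, 0.0, 0.0]
ft_force: [-0.8, 0.3, 5.3]
width: 0.187
grip_force: 30.0
```

{"method": "step_arm", "body": {"motion": [[0,-0.015,0,0,0,0],[0,-0.03,0,0,0,0],[0,-0.045,0,0,0,0],[0,-0.06,0,0,0,0],[0,-0.075,0,0,0,0],[0,-0.09,0,0,0,0],[0,-0.105,0,0,0,0],[0,-0.12,0,0,0,0],[0,-0.135,0,0,0,0],[0,-0.15,0,0,0,0],[0,-0.16,0,0,0,0],[0,-0.16,0,0,0,0]]}}

```text
time_s: 13.08
tool_pos: [0.5006, 0.024, 0.0808]
eef_rot: [0.714, 0.7, 0.001, 0.001]
ft_force: [10.1, -0.2, 0.2]
width: 0.182
grip_force: 30.0
```

```bash
python3 - <<'E'
from h import *
np.set_printoptions(precision=4,suppress=True)
snap('top','t4');snap('side','s4')
o=manip.get_obs();p=o['tool_pos'];print(p,o['ft_force'])
a=cv2.imread('pics/t4.png');b=cv2.imread('pics/s4.png')
A=cv2.resize(a[150:212,292:342],None,fx=8,fy=8,interpolation=cv2.INTER_CUBIC)
B=cv2.resize(b[240:302,245:345],None,fx=4,fy=4,interpolation=cv2.INTER_CUBIC)
B=cv2.resize(B,(800,496))[:, :] if 0 else B
C=np.zeros((496,800,3),np.uint8);C[:,:400]=A;C[:248,400:]=B
D=cv2.resize(cv2.imread('pics/s0.png') if 0 else b[235:297,300:400],None,fx=4,fy=4,interpolation=cv2.INTER_CUBIC);C[248:,400:]=D
cv2.imwrite('pics/c4.png',C)
E
```

```text
[0.5008 0.024  0.0808] [10.0974  0.5447 -0.3055]
```

View pics/c4.png

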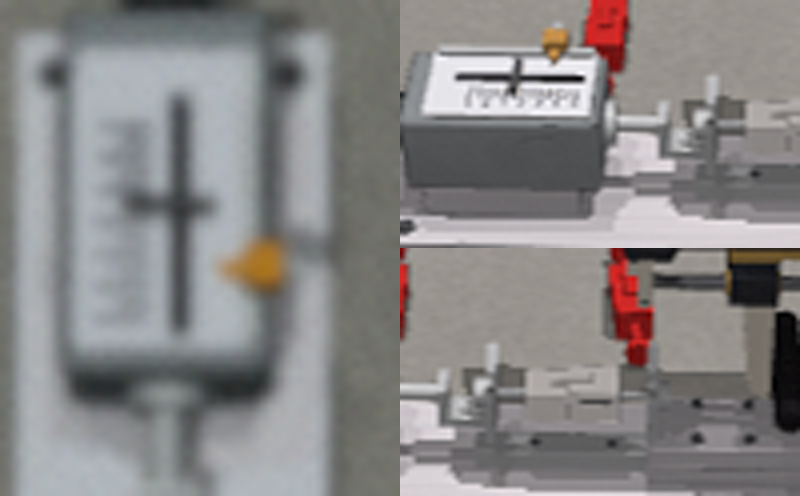

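The gauge has moved. In the top crop the pointer (row 204) is about 63 crop pixels short of the brass tongue (row 267), or about 18 mm. I'll pull 15 mm more, then measure at subpixel level.

{"method": "step_arm", "body": {"motion": [[0,-0.012,0,0,0,0],[0,-0.024,0,0,0,0],[0,-0.036,0,0,0,0],[0,-0.048,0,0,0,0],[0,-0.06,0,0,0,0],[0,-0.06,0,0,0,0],[0,-0.06,0,0,0,0],[0,-0.06,0,0,0,0]]}}

```text
time_s: 13.85
tool_pos: [0.4866, 0.0243, 0.0808]
eef_rot: [0.714, 0.7, 0.002, 0.002]
ft_force: [13.2, 1.5, -2.8]
width: 0.186
grip_force: 30.0
```

```bash
cat > m.py <<'E'
from h import *
import sys
np.set_printoptions(precision=4,suppress=True)
tag=sys.argv[1]
T=np.mean([snap('top','t'+tag).astype(float) for _ in range(5)],0); S=np.mean([snap('side','s'+tag).astype(float) for _ in range(5)],0)
def samp(im,cam,xs,ys,z):
    # rectified view in tester frame, 0.25 mm grid at height z
    g=np.array([[w2pix(cam,[*(O+ex*x+ey*y),z]) for x in xs] for y in ys],np.float32)
    return cv2.remap(im.astype(np.float32),g[...,0],g[...,1],cv2.INTER_CUBIC)
xs=np.arange(.09,.17,.00025)
out=[]
for n,im in(('top',T),('side',S)):
    ys=np.arange(-.034,.02,.0005)
    r=samp(im,n,xs,ys,.108)
    big=cv2.resize(np.clip(r,0,255).astype(np.uint8)[...,::-1],(640,216),interpolation=cv2.INTER_CUBIC); out.append(big)
    sat=np.clip(r[...,0]-r[...,2]-45,0,None)    # brass
    for lo,hi in((-.034,-.024),(-.024,-.014)):
        w=sat[(ys>=lo)&(ys<hi)].sum(0); print(n,'brass',lo,hi,w.sum().round(), (w*xs).sum()/max(w.sum(),1e-9))
    for lo,hi in((-.010,-.006),(.005,.010)):
        d=r[(ys>=lo)&(ys<hi)].mean(2).mean(0); k=(xs>.095)&(xs<.15); base=np.median(d[k]); w=np.clip(base-d-12,0,None)*k
        i=np.argmax(w); s=slice(max(0,i-24),i+25); print(n,'ptr',lo,hi,round(base),round(w[i]),(w*xs)[s].sum()/w[s].sum())
cv2.imwrite(f'pics/m{tag}.png',np.vstack(out))
o=manip.get_obs();print(o['tool_pos'],o['ft_force'],o['time_s'])
E
python3 m.py 5
```

```text
top brass -0.034 -0.024 64117.0 0.10678981737028527
top brass -0.024 -0.014 12769.0 0.10583166023102102
top ptr -0.01 -0.006 146 55 0.11069096493505615
top ptr 0.005 0.01 145 44 0.11074292372953212
side brass -0.034 -0.024 41436.0 0.10460735985036115
side brass -0.024 -0.014 19866.0 0.10403730892483525
side ptr -0.01 -0.006 238 152 0.10884757496464338
side ptr 0.005 0.01 221 145 0.1093893213022299
[0.4866 0.0243 0.0808] [13.5306  1.4223 -3.5395] 14.35
```

View pics/m5.png

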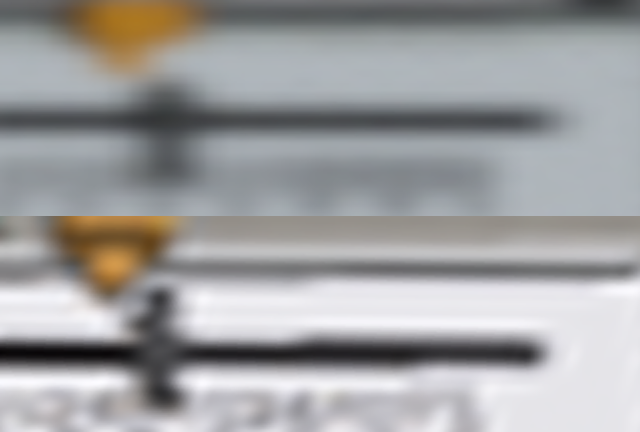

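The rectified view shows the pointer about 5 mm short of the brass tip in both cameras.

{"method": "step_arm", "body": {"motion": [[0,-0.006,0,0,0,0],[0,-0.012,0,0,0,0],[0,-0.018,0,0,0,0],[0,-0.018,0,0,0,0],[0,-0.018,0,0,0,0],[0,-0.018,0,0,0,0]]}}

```text
time_s: 14.85
tool_pos: [0.4823, 0.0244, 0.0808]
eef_rot: [0.714, 0.7, 0.002, 0.002]
ft_force: [15.6, 1.0, -3.4]
width: 0.185
grip_force: 30.0
```

```bash
python3 m.py 6
```

```text
top brass -0.034 -0.024 64038.0 0.10678417900024761
top brass -0.024 -0.014 13041.0 0.10582857331897978
top ptr -0.01 -0.006 147 50 0.10688265440578734
top ptr 0.005 0.01 145 42 0.10685413198085872
side brass -0.034 -0.024 41334.0 0.10460887539648761
side brass -0.024 -0.014 19463.0 0.10406532218960146
side ptr -0.01 -0.006 237 155 0.10499638002998402
side ptr 0.005 0.01 221 138 0.10570079582893846
[0.4823 0.0244 0.0808] [15.0935  1.5053 -3.4311] 15.35
```

View pics/m6.png

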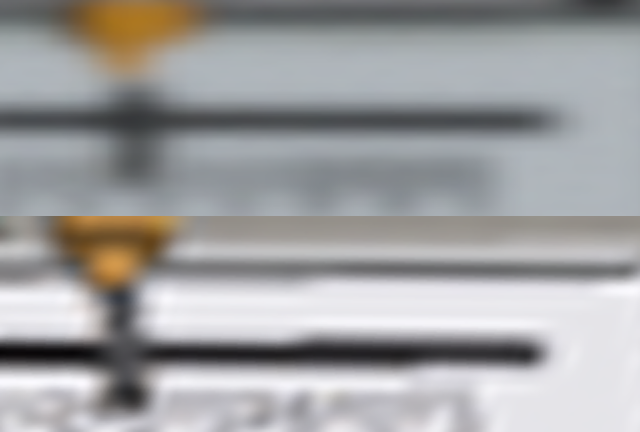

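About 1.0 mm remains in both cameras.

{"method": "step_arm", "body": {"motion": [[0,-0.002,0,0,0,0],[0,-0.004,0,0,0,0],[0,-0.0045,0,0,0,0],[0,-0.0045,0,0,0,0],[0,-0.0045,0,0,0,0],[0,-0.0045,0,0,0,0]]}}

```text
time_s: 15.85
tool_pos: [0.4814, 0.0244, 0.0809]
eef_rot: [0.714, 0.7, 0.002, 0.002]
ft_force: [15.7, 1.2, -4.7]
width: 0.183
grip_force: 30.0
```

```bash
python3 m.py 7
```

```text
top brass -0.034 -0.024 64360.0 0.10678526796208111
top brass -0.024 -0.014 12792.0 0.10577478424268852
top ptr -0.01 -0.006 146 46 0.10540982221334123
top ptr 0.005 0.01 145 53 0.10510390473550028
side brass -0.034 -0.024 41394.0 0.10459977343064115
side brass -0.024 -0.014 19448.0 0.10406161694660326
side ptr -0.01 -0.006 237 155 0.1039331127571903
side ptr 0.005 0.01 221 150 0.10446801292670863
[0.4814 0.0244 0.0808] [14.9482  0.26   -6.098 ] 16.35
```

```bash
python3 -c "
from rig import manip
print(manip.sign_off())"
```

```text
the job is handed in; nothing more can be done
None
```

The connector lies in both forks with its heads outside, and the job is handed in with the handle still gripped and the pointer within about 0.4 mm of the set marker in both cameras (16 s used).

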